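# Centre the egg timer on its display plinth

### The job

The red egg-shaped kitchen timer stands off-centre on its small round wooden plinth. With closed fingers, nudge it gently from the side with light taps low on its belly until it stands upright in the middle of the plinth, its belly wholly inside the white ring when seen from above, then move clear. Do not pinch, straddle, press down on or lift it, do not tip it over or knock it off, and leave the plinth's neighbours on the turntable alone.

Things in the scene. Friction and masses are not known exactly. Their poses are not given: they have to be found in the camera images.
- egg: loose red plastic egg-shaped kitchen timer with a thin white band, standing fat end down, about 110 g, 72 mm tall, round about its own z axis (up). Small flat foot 34 mm across, widest (56 mm across) 23 mm above the foot, 54 mm across at 36 mm up, 34 mm across at 62 mm up. It slides when pushed gently at its widest part or lower and tends to tip when pushed higher. Origin: centre of the underside of the foot
- plinth_mid (a point): centre of the flat top face of the fixed dark wooden plinth, a disc 120 mm across and 40 mm tall. A thin painted white ring, 70 mm inner and 76 mm outer diameter, is drawn round this point on the top face; z up
- plinth: the same plinth; origin at the centre of its underside, which rests on the turntable; z up
- turntable: fixed white round photo turntable, 480 mm across, 25 mm high, does not turn; origin at the centre of its underside, on the blue table; z up
- cup: bystander, loose: blue espresso cup 58 mm across, 55 mm tall, with a handle at its +y side reaching about 50 mm from its axis; stands on the turntable; origin at the centre of its underside
- tamper: bystander, loose: steel coffee tamper with wooden handle, 56 mm across, 82 mm tall; stands on the turntable; origin at the centre of its underside
- pitcher: bystander, loose: small steel milk pitcher 58 mm across, 70 mm tall, with a handle at its +y side reaching 49 mm from its axis; stands on the turntable; origin at the centre of its underside
Mind the look-alikes: they are no part of the job. Of the things that look like the egg, the smallest one is meant.

How it is judged:
At the end, for the whole second after the job is handed in: The egg timer stands upright (within 0.06 rad) and still on the plinth's top, the centre of its foot within 8 mm of the plinth's centre, and the robot does not touch it (horizontal distance between egg and plinth_mid below 0.008 m and z of egg in the frame of plinth_mid between -0.003 and 0.003 m and angle between egg's own z axis and vertical below 0.06 rad and linear speed of egg below 0.01 m/s and contact force between the fingers and egg below 0.05 N).
It fails at once if the egg timer is tipped by more than 0.35 rad or falls off the plinth (angle between egg's own z axis and vertical above 0.35 rad or z of egg in the frame of plinth_mid below -0.01 m).
It fails at once if the egg timer is lifted (z of egg in the frame of plinth_mid above 0.012 m).
It fails at once if the egg timer is pinched, straddled or pressed from above: the fingers touch it with the grasp point less than 20 mm from its axis (horizontal distance between the grasp point and egg below 0.02 m and contact force between the fingers and egg above 0.3 N).
It fails at once if the egg timer is hit hard: pushed with more than 10 N or sent off faster than 0.25 m/s (contact force between the arm and egg above 10 N or linear speed of egg above 0.25 m/s).
It fails at once if the cup, tamper or pitcher is moved more than 10 mm (distance of any of cup, tamper, pitcher from where it was at the start of the episode above 0.01 m).
It also fails if it takes over 48 s, if anything falls off the work surface, if the arm or the gripper's body presses on something with over 40 N, if the wrist force passes 120 N, or if a joint passes its speed limit or range.

### The arm

A 7-joint arm with a two-finger parallel gripper is mounted at the origin on the work surface. World frame = base frame: x ahead of the robot, y to its left, z up, the work surface at z = 0. Lengths are in m, angles in rad, forces in N, time in s.
With the tool pointing down it reaches from about 0.35 to 0.9 m from the base axis. Payload 7.2 kg.
Tool frame: the origin (TCP) lies midway between the tips of the shut fingers; the grasp point (between the pads) lies 19 mm behind it (manip.grasp_offset is the distance from the TCP to the grasp point, in m); z points along the fingers, y is the line along which they close (so a half turn about z gives the same grasp; the last joint's range is limited). The gripper opens to 88 mm and grips with 3 to 60 N. Pads are 20 mm wide; open, the fingers measure 115 mm over their backs; the gripper's body (75 mm by 178 mm) begins 61 mm behind the grasp point.
Start: joints at [-1.298, 0.411, -0.013, 1.596, 0.006, 1.134, -0.082], TCP at [0.209, 0.589, 0.223] pointing down, gripper open.
Joint ranges: [-2.95, 2.95], [-0.29, 1.99], [-1.47, 1.44], [0.14, 2.54], [-1.03, 4.17], [0.13, 1.85], [-2.86, 2.86]. Speed limits (rad/s): [2.39, 2.39, 3.01, 3.01, 3.14, 3.14, 3.14].

### API

Orientations are given as a 3x3 rotation matrix whose columns are the frame's x, y, z axes.
In Python, from cell import manip gives the robot as it stands. The module is installed in compiled form; this text tells all that it offers.
- The arm moves only by the tool apply_moves, never from a script. Its argument "moves" is a list of rows, each an object with "fingers": the opening, from 0 (shut) to 1 (fully open); "slide": the shift along the tool's x, y, z in mm, a list of three; "twist": the turn about the tool's z in rad. A call has 1 to 20 rows; each row shifts and turns the commanded pose from where the row before left it, along the tool's axes as they then stand; what a row does not reach is not made up. A row lasts 1/8 s, in which the tool goes at most 62.5 mm and 10.7 degrees, less where a joint would pass 70% of its speed; a pose out of reach is approached as far as the arm can. A call is refused whole if a number of a shift passes 62.5 or a number of a turn 0.188, either way. A call with a gripper value outside its range is refused whole. The fingers move at their own pace and stop on an object; "squeeze" is the grip in N (left out, the last holds). Time passes only in rows, so rows that do not move let the fingers close. It gives the time, the measured TCP pose, the force, the opening and the grip force at its end, in the units of the state.
- manip.read_state(): the state, without advancing time (a new reading comes with each control period).
- manip.read_camera(name): name is "side" or "top" or "wrist"; returns the picture (384x512x3 uint8, red, green, blue); there is no depth.
- manip.camera_info(name): a dict with "camera_matrix" (3x3 intrinsics, pixels), "T" (4x4, takes a point from camera to world coordinates); the wrist camera has in their place "mount" (4x4, takes a point from camera to tool coordinates, whose origin is the TCP and whose axes are the flange's). Camera axes: x right, y down, z forward; pixel columns grow to the right and rows downward; lengths in m; the calibration is good to about 2 mm. A picture is of the moment at which its call begins: read the wrist's pose just before it. camera_info takes no time and is no camera call.
- manip.close_job(): hands the job in; it is judged then, once.
The state is a dict: "clock": time; "joint_pos": joint angles; "joint_vel": joint speeds; "effort": joint torques, N m; "ee_pos": TCP position; "tool_rot": TCP orientation; "force": force on the tool from outside, world axes, zero at the start; "torque": the same for the moment, N m; "opening": finger opening in m; "finger_force": force on a finger pad.
Only numpy, scipy, OpenCV 4.12 (cv2) and the standard library are available. Lean on these libraries where they do the work, as an engineer would, in place of code of your own. Each camera call takes 0.05 s, during which the arm holds its last target. There are 200 camera calls.

## Working session

There is one attempt and no reset: what is moved stays moved. The work goes in short steps, Python scripts to look and compute and a tool call to move; the robot and the scene stay as the last step left them, time stands still between calls to the robot, and variables do not carry over. Pictures are saved under pics/ and viewed, at most 10 in all, crops included, and the job is handed in when it is done.

Besides the shell and the picture viewer there is one more tool, called after "Request:" in YAML: its name, and indented under it one key for each argument. apply_moves: Moves the arm, as the interface text tells. Its arguments: {"type":"object","properties":{"moves":{"type":"array","items":{"type":"object","properties":{"fingers":{"type":"number"},"slide":{"type":"array","items":{"type":"number"}},"twist":{"type":"number"}}}},"squeeze":{"type":"number"}},"required":["moves"]}

```bash
mkdir -p pics; python3 - <<'E'
from cell import manip
import cv2,numpy as np
ims=[manip.read_camera(n) for n in("top","side")]
for n,i in zip(("top","side"),ims): cv2.imwrite(f"pics/{n}0.png",i[:,:,::-1])
for n in("top","side"):
    c=manip.camera_info(n);print(n,np.round(c["camera_matrix"],1).tolist(),np.round(c["T"],3).tolist())
print(manip.read_state()["tool_rot"],manip.read_state()["clock"],manip.grasp_offset)
E
```

```text
top [[437.9, 0.0, 259.4], [0.0, 437.9, 197.3], [0.0, 0.0, 1.0]] [[-0.007, -0.992, 0.124, 0.452], [-1.0, 0.005, -0.018, 0.107], [0.018, -0.124, -0.992, 1.117], [0.0, 0.0, 0.0, 1.0]]
side [[377.7, 0.0, 251.1], [0.0, 377.7, 192.0], [0.0, 0.0, 1.0]] [[0.998, -0.024, 0.057, 0.533], [-0.058, -0.668, 0.742, -0.553], [0.02, -0.744, -0.668, 0.642], [0.0, 0.0, 0.0, 1.0]]
[[-9.42518934e-01  3.34152558e-01 -3.57880328e-04]
 [ 3.34152731e-01  9.42517986e-01 -1.34087804e-03]
 [-1.10749179e-04 -1.38338963e-03 -9.99999037e-01]] 0.1 0.0187
```

View pics/top0.png

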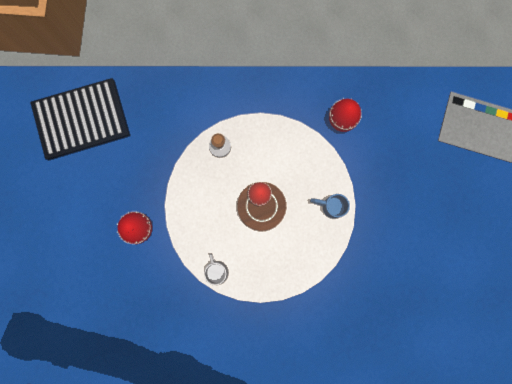

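View pics/side0.png

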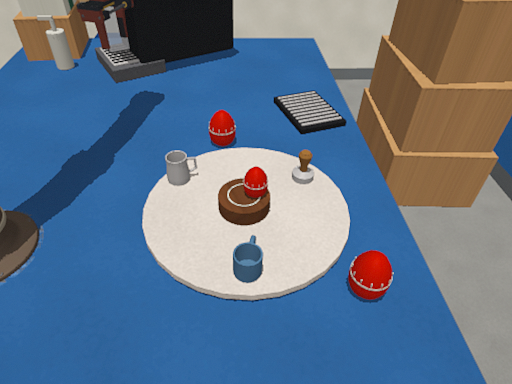

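Top view: small egg at about (260,193), plinth centre (261,206), tamper (220,146), pitcher (215,271), cup (335,206). The other red eggs lie off the turntable. Next I fit silhouettes in both cameras.

```bash
cat > fit.py <<'E'
from cell import manip
import cv2,numpy as np
from scipy.optimize import minimize
S=4
prof=np.array([[17,0],[23,6],[27,14],[28,23],[27,36],[23.5,52],[17,62],[9,70],[0,72]])/1000
a=np.linspace(0,2*np.pi,48,endpoint=False)
def rev(p): return np.array([[r*np.cos(t),r*np.sin(t),z] for r,z in p for t in a])
EGG=rev(prof)+[0,0,.065]; PL=rev([[.06,.025],[.06,.065]])
def proj(n,P):
    c=manip.camera_info(n);q=(np.linalg.inv(c["T"])@np.c_[P,np.ones(len(P))].T)[:3]
    q=c["camera_matrix"]@q;return (q[:2]/q[2]).T
def masks(n,im):
    h=cv2.cvtColor(im,cv2.COLOR_RGB2HSV).astype(int);H,s,v=h[...,0],h[...,1],h[...,2]
    red=((H<6)|(H>174))&(s>170)&(v>90)
    brown=(H<20)&(s>70)&(v<130)
    return red,brown
def crop(m,c,w=45):
    z=np.zeros(m.shape,bool);x,y=map(int,c);z[y-w:y+w,x-w:x+w]=1;return m&z
def big(m):
    k,l,st,_=cv2.connectedComponentsWithStats(m.astype(np.uint8));return l==1+np.argmax(st[1:,4])
def ren(n,P):
    m=np.zeros((384*S,512*S),np.uint8)
    h=cv2.convexHull(((proj(n,P)+.5)*S).astype(np.int32));cv2.fillConvexPoly(m,h,1)
    return m
def up(m): return cv2.resize(m.astype(np.float32),None,fx=S,fy=S,interpolation=cv2.INTER_LINEAR)>.5
def iou(A,B): B=B>0;return (A&B).sum()/(A|B).sum()
def solve(fn,x0):
    r=minimize(lambda x:-fn(x),x0,method="Nelder-Mead",options=dict(initial_simplex=[x0,np.add(x0,[.01,0]),np.add(x0,[0,.01])],xatol=2e-4,fatol=1e-4));return r.x,-r.fun
def egg(n,im,x0):
    m=big(crop(masks(n,im)[0],proj(n,np.array([[*x0,.1]]))[0],32))
    m=cv2.morphologyEx(m.astype(np.uint8),cv2.MORPH_CLOSE,np.ones((5,5)));m=up(m)
    return solve(lambda x:iou(m,ren(n,EGG+[*x,0])),x0)
def plinth(n,im,x0,e):
    r,b=masks(n,im);m=big(crop(r|b,proj(n,np.array([[*x0,.06]]))[0]))
    m=cv2.morphologyEx(m.astype(np.uint8),cv2.MORPH_CLOSE,np.ones((7,7)));m=up(m)
    E=ren(n,EGG+[*e,0])
    return solve(lambda x:iou(m,ren(n,PL+[*x,0])|E),x0)
def ray(n,uv,z):
    c=manip.camera_info(n);d=c["T"][:3,:3]@np.linalg.solve(c["camera_matrix"],[*uv,1]);o=c["T"][:3,3];return o+d*(z-o[2])/d[2]
E
python3 - <<'E'
from fit import *
p0=ray("top",(261,206),.065)[:2];e0=ray("top",(260,193),.1)[:2]
for n in("top","side"):
    im=cv2.imread(f"pics/{n}0.png")[:,:,::-1].copy()
    e=egg(n,im,e0);p=plinth(n,im,p0,e[0]);print(n,e,p,e[0]-p[0])
for k,uv,z in(("cup",(335,206),.08),("tamp",(219,141),.107),("pitch",(215,271),.095)):print(k,ray("top",uv,z))
E
```

```text
top (array([0.59466323, 0.093832  ]), np.float64(0.24508025122121424)) (array([0.56582293, 0.08335147]), np.float64(0.3837617376458314)) [0.02884029 0.01048054]
side (array([0.59291135, 0.11493649]), np.float64(0.5917275439860068)) (array([0.56551266, 0.08380938]), np.float64(0.7011855379102133)) [0.02739869 0.03112711]
cup [ 0.56019553 -0.09304616  0.08      ]
tamp [0.71297193 0.18234298 0.107     ]
pitch [0.40975819 0.19107556 0.095     ]
```

```bash
python3 - <<'E'
import cv2,numpy as np
t=cv2.imread("pics/top0.png");s=cv2.imread("pics/side0.png")
A=cv2.resize(t[166:241,224:299],(400,400),interpolation=cv2.INTER_CUBIC);B=cv2.resize(s[155:230,207:282],(400,400),interpolation=cv2.INTER_CUBIC)
cv2.imwrite("pics/z0.png",np.hstack([A,B]))
h=cv2.cvtColor(t,cv2.COLOR_BGR2HSV)
for y in range(178,234,4):print(y,h[y,260].tolist(),h[y,245].tolist())
h=cv2.cvtColor(s,cv2.COLOR_BGR2HSV)
print([h[y,255].tolist() for y in range(165,222,5)])
E
```

```text
178 [16, 13, 246] [17, 15, 243]
182 [5, 88, 168] [17, 15, 245]
186 [1, 169, 186] [16, 14, 244]
190 [1, 178, 225] [10, 121, 135]
194 [1, 178, 215] [10, 108, 125]
198 [1, 171, 188] [10, 110, 118]
202 [2, 160, 159] [10, 90, 125]
206 [9, 101, 126] [12, 80, 141]
210 [11, 108, 120] [10, 100, 120]
214 [10, 110, 114] [10, 110, 121]
218 [10, 113, 124] [10, 103, 121]
222 [11, 88, 133] [10, 109, 119]
226 [10, 117, 126] [16, 16, 241]
230 [9, 90, 127] [18, 14, 243]
[[15, 23, 222], [3, 243, 218], [3, 250, 207], [3, 248, 194], [3, 251, 178], [2, 209, 138], [1, 234, 136], [11, 213, 103], [11, 173, 112], [11, 163, 116], [10, 163, 72], [12, 171, 70]]
```

View pics/z0.png

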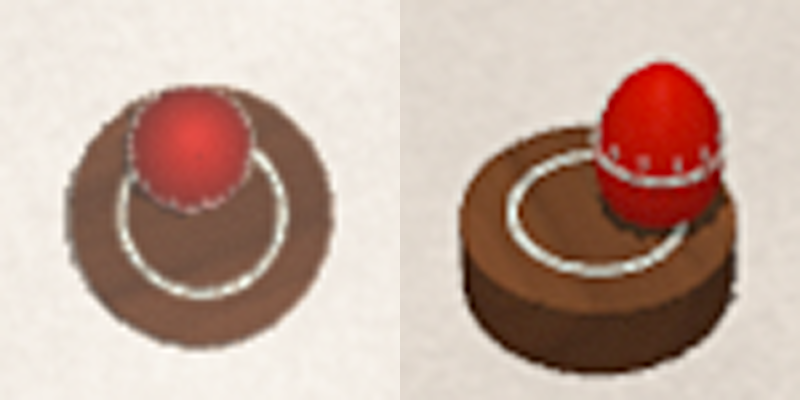

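Zoomed: in the top view the egg sits up (+x) and slightly left (+y) of the ring centre. In the side view it is to the right and slightly behind. I'll fix the mask thresholds.

```bash
sed -i 's/red=.*/red=((H<7)|(H>174))\&(s>130)\&(v>100)/; s/brown=.*/brown=(H<30)\&((v<170)|(s>60))/' fit.py
cat > run.py <<'E'
from fit import *
import sys
ims={n:(cv2.imread(f"pics/{n}0.png")[:,:,::-1].copy() if len(sys.argv)<2 else manip.read_camera(n)) for n in("top","side")}
P=np.array([.5657,.0836]);e0=ray("top",(260,193),.1)[:2] if len(sys.argv)<2 else np.array([float(v) for v in sys.argv[1:3]])
for n in ims:
    e=egg(n,ims[n],e0)
    if len(sys.argv)<2: p=plinth(n,ims[n],P,e[0]);print("plinth",p)
    print(n,np.round(e[0],4),round(e[1],3),"egg-plinth mm",np.round(1000*(e[0]-(p[0] if len(sys.argv)<2 else {"top":P,"side":P}[n])),1))
E
python3 run.py
```

```text
plinth (array([0.56394585, 0.08386753]), np.float64(0.9665336879432624))
top [0.5917 0.0886] 0.768 egg-plinth mm [27.7  4.7]
plinth (array([0.56582207, 0.08211807]), np.float64(0.8938608657566246))
side [0.5935 0.1137] 0.607 egg-plinth mm [27.7 31.6]
```

```bash
python3 - <<'E'
from fit import *
for n in("top","side"):
    im=cv2.imread(f"pics/{n}0.png")[:,:,::-1].copy()
    c=proj(n,np.array([[.592,.089,.1]]))[0]
    m=big(crop(masks(n,im)[0],c,32));ys,xs=np.nonzero(m);print(n,c,xs.min(),xs.max(),ys.min(),ys.max(),m.sum())
    q=proj(n,EGG+[.592,.089,0]);print(q.min(0),q.max(0))
    print(m[ys.min():ys.max()+1,xs.min():xs.max()+1].sum(1))
E
```

```text
top [258.85538491 192.01770292] 250 269 183 203 344
[246.96554434 180.57890745] [270.56789453 204.44149448]
[ 6 12 14 16 17 18 20 20 20 20 20 20 20 20 20 18 17 16 14 11  5]
side [255.71376117 179.69522336] 245 266 167 187 363
[243.12665227 164.77500151] [267.99669756 196.41618484]
[ 6 10 12 14 16 17 19 20 20 21 22 22 22 22 22 22 20 18 15 12 11]
```

```bash
cat > loc.py <<'E'
from fit import *
import sys
from scipy.optimize import least_squares
CL=np.array([.5649,.0833])
def bb(q): return (q.min(0)+q.max(0))/2
def locate(ims,e0):
    out=[]
    for n,im in ims.items():
        m=crop(masks(n,im)[0],proj(n,np.array([[*e0,.1]]))[0],32).astype(np.uint8)
        m=big(cv2.morphologyEx(m,cv2.MORPH_CLOSE,np.ones((5,5))))
        c=bb(np.argwhere(m)[:,::-1]); ext=np.ptp(np.argwhere(m)[:,::-1],axis=0)+1
        r=least_squares(lambda x:bb(proj(n,EGG+[*x,0]))-c,e0)
        out.append(r.x);print(n,"bbox c",c,ext,"egg",np.round(r.x,4))
    return out
def ringc(n,im,x0):
    # white ring: bright pixels within plinth top disc
    h=cv2.cvtColor(im,cv2.COLOR_RGB2HSV);w=(h[...,1]<80)&(h[...,2]>140)
    d=np.zeros(w.shape,np.uint8);cv2.fillConvexPoly(d,cv2.convexHull(proj(n,rev([[.046,.065]])+[*x0,0]).astype(np.int32)),1)
    ys,xs=np.nonzero(w&(d>0));P=np.array([ray(n,(x,y),.065)[:2] for x,y in zip(xs,ys)])
    r=least_squares(lambda c:np.hypot(*(P-c).T)-.0365,x0,loss="soft_l1",f_scale=.001);print(n,"ring",np.round(r.x,4),len(P),np.median(abs(r.fun)))
if __name__=="__main__":
    if len(sys.argv)<2:
        ims={n:cv2.imread(f"pics/{n}0.png")[:,:,::-1].copy() for n in("top","side")};e0=[.592,.089]
        for n in ims: ringc(n,ims[n],CL)
    else:
        ims={n:manip.read_camera(n) for n in("top","side")};e0=[float(v) for v in sys.argv[1:3]]
        s=manip.read_state();print(s["clock"],np.round(s["ee_pos"],4))
    o=locate(ims,e0);print("mean offset mm",np.round(1000*(np.mean(o,0)-CL),1))
E
python3 loc.py
```

```text
top ring [0.5642 0.0824] 177 0.0014671467622721784
side ring [0.5647 0.0803] 163 0.0018164214316018085
top bbox c [259.5 193. ] [20 21] egg [0.5908 0.0873]
side bbox c [254.5 182. ] [24 31] egg [0.5893 0.0843]
mean offset mm [25.2  2.5]
```

Request:
apply_moves:
  moves:
    - {"fingers": 0, "slide": [0, 0, 0], "twist": -0.165}
    - {"fingers": 0, "slide": [0, 0, 0], "twist": -0.165}
    - {"fingers": 0, "slide": [0, 0, 0], "twist": -0.165}
    - {"fingers": 0, "slide": [-33.3, -50.5, 0], "twist": 0}
    - {"fingers": 0, "slide": [-33.3, -50.5, 0], "twist": 0}
    - {"fingers": 0, "slide": [-33.3, -50.5, 0], "twist": 0}
    - {"fingers": 0, "slide": [-33.3, -50.5, 0], "twist": 0}
    - {"fingers": 0, "slide": [-33.3, -50.5, 0], "twist": 0}
    - {"fingers": 0, "slide": [-33.3, -50.5, 0], "twist": 0}
    - {"fingers": 0, "slide": [-33.3, -50.5, 0], "twist": 0}
    - {"fingers": 0, "slide": [-33.3, -50.5, 0], "twist": 0}
    - {"fingers": 0, "slide": [-33.3, -50.5, 0], "twist": 0}
    - {"fingers": 0, "slide": [-33.3, -50.5, 0], "twist": 0}
    - {"fingers": 0, "slide": [-33.3, -50.5, 0], "twist": 0}
    - {"fingers": 0, "slide": [0, 0, 0], "twist": 0}
    - {"fingers": 0, "slide": [0, 0, 0], "twist": 0}

```text
clock: 2.1
ee_pos: [0.6556, 0.0968, 0.2219]
tool_rot: [[-0.988, -0.153, -0.002], [-0.153, 0.988, 0.0], [0.001, 0.001, -1.0]]
force: [-0.5, 0.3, -0.1]
opening: 0.0003
finger_force: 0.0
```

```bash
sed -i 's/CL=.*/CL=np.array([.5645,.082])/' loc.py; python3 - <<'E'
from cell import manip
import numpy as np
s=manip.read_state();print(np.round(s["tool_rot"],3),s["opening"])
E
```

```text
[[-0.988 -0.153 -0.002]
 [-0.153  0.988  0.   ]
 [ 0.001  0.001 -1.   ]] 0.00034959574065757923
```

Request:
apply_moves:
  moves:
    - {"fingers": 0, "slide": [0, 0, 36]}
    - {"fingers": 0, "slide": [0, 0, 36]}
    - {"fingers": 0, "slide": [0, 0, 36]}
    - {"fingers": 0, "slide": [0, 0, 20]}
    - {"fingers": 0, "slide": [0, 0, 16]}
    - {"fingers": 0, "slide": [0, 0, 0]}
    - {"fingers": 0, "slide": [0, 0, 0]}

```text
invalid input
```

```bash
python3 - <<'E'
from fit import *
s=manip.read_state();print(s["clock"],np.round(s["ee_pos"],4),np.round(s["force"],2))
t,d,w=[manip.read_camera(n) for n in("top","side","wrist")]
z=lambda i:cv2.resize(i,(400,400),interpolation=cv2.INTER_CUBIC)
cv2.imwrite("pics/z1.png",np.hstack([z(d[135:245,200:310]),z(w[:,64:448])])[:,:,::-1])
from loc import locate
locate({"side":d},[.59,.086])
E
```

```text
2.1 [0.6556 0.0968 0.2219] [-0.45  0.26 -0.1 ]
side bbox c [255. 182.] [25 31] egg [0.5904 0.0842]
```

View pics/z1.png

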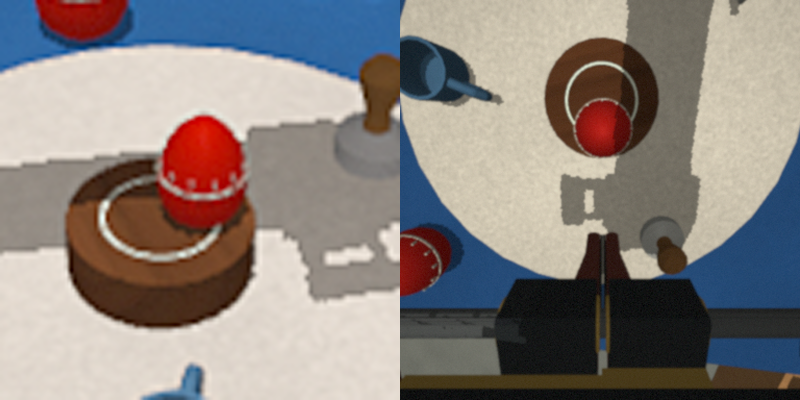

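The wrist view shows the egg (602,128) and ring centre (601,100) lined up with the finger seam (602), so the push line is right. The move was refused because the twist was missing.

Request:
apply_moves:
  moves:
    - {"fingers": 0, "slide": [0, 0, 36], "twist": 0}
    - {"fingers": 0, "slide": [0, 0, 36], "twist": 0}
    - {"fingers": 0, "slide": [0, 0, 36], "twist": 0}
    - {"fingers": 0, "slide": [0, 0, 20], "twist": 0}
    - {"fingers": 0, "slide": [0, 0, 16], "twist": 0}
    - {"fingers": 0, "slide": [0, 0, 0], "twist": 0}
    - {"fingers": 0, "slide": [0, 0, 0], "twist": 0}

```text
clock: 3.12
ee_pos: [0.657, 0.0966, 0.0798]
tool_rot: [[-0.988, -0.154, 0.002], [-0.154, 0.988, 0.0], [-0.002, 0.0, -1.0]]
force: [-0.6, 0.5, 0.4]
opening: 0.001
finger_force: 0.0
```

```bash
cat > w.py <<'E'
from fit import *
from loc import locate
import sys
# wrist: egg & ring centre in tool x,y (mm relative to TCP), from rays at known heights
s=manip.read_state();im=manip.read_camera("wrist");c=manip.camera_info("wrist")
T=np.eye(4);T[:3,:3]=s["tool_rot"];T[:3,3]=s["ee_pos"];T=T@c["mount"];K=c["camera_matrix"]
_ci=manip.camera_info
class M: pass
import fit
fit.manip=M();fit.manip.camera_info=lambda n:dict(camera_matrix=K,T=T) if n=="wrist" else _ci(n)
cv2.imwrite("pics/%s.png"%sys.argv[1],im[:,:,::-1])
e0=[float(v) for v in sys.argv[2:4]]
m=masks("wrist",im)[0].astype(np.uint8);x,y=map(int,proj("wrist",np.array([[*e0,.09]]))[0]);print("pred px",x,y)
z=np.zeros_like(m);z[max(0,y-100):y+100,max(0,x-100):x+100]=1
m=big(cv2.morphologyEx(m&z,cv2.MORPH_CLOSE,np.ones((7,7))))
q=np.argwhere(m)[:,::-1];print("bbox",q.min(0),q.max(0))
from scipy.optimize import least_squares
b=lambda q:(q.min(0)+q.max(0))/2
e=least_squares(lambda x:b(proj("wrist",EGG+[*x,0]))-b(q),e0).x
h=cv2.cvtColor(im,cv2.COLOR_RGB2HSV);w=(h[...,1]<90)&(h[...,2]>120)
x0=np.array([.5645,.082]);r=x0
for R in(.050,.044):
    d=np.zeros(w.shape,np.uint8);cv2.fillConvexPoly(d,cv2.convexHull(proj("wrist",rev([[R,.065]])+[*r,0]).astype(np.int32)),1)
    d[cv2.dilate(m.astype(np.uint8),np.ones((9,9)))>0]=0
    P=np.array([ray("wrist",(x,y),.065)[:2] for y,x in np.argwhere(w&(d>0))])
    f=least_squares(lambda c:np.hypot(*(P-c).T)-.0365,r,loss="soft_l1",f_scale=.001);r=f.x
print(s["clock"],"tcp",np.round(s["ee_pos"],4),"egg",np.round(e,4),"ring",np.round(r,4),len(P),np.median(abs(f.fun)),"off world mm",np.round(1e3*(e-r),1))
R2=s["tool_rot"][:2,:2]
print("tool mm: ring-egg",np.round(1e3*R2.T@(r-e),1),"egg-tcp",np.round(1e3*R2.T@(e-s["ee_pos"][:2]),1))
E
python3 w.py w1 .590 .0855
```

```text
pred px 255 131
bbox [210  82] [291 189]
3.125 tcp [0.657  0.0966 0.0798] egg [0.5923 0.0835] ring [0.566  0.0839] 1293 0.0006800310776967147 off world mm [26.3 -0.4]
tool mm: ring-egg [25.9  4.4] egg-tcp [66. -3.]
```

View pics/w1.png

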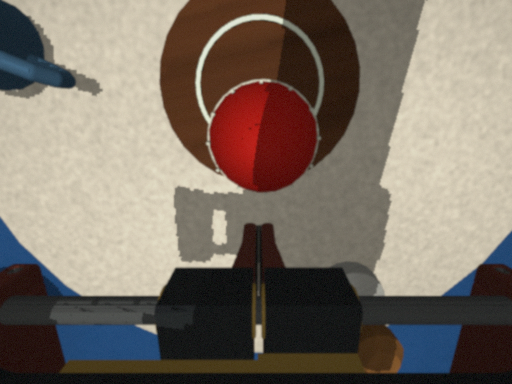

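The egg spans about 209–319 by 80–191 px, straight ahead of the finger seam (259). Shadow cut the mask, so I'll lower the value threshold.

```bash
sed -i 's/&(s>130)&(v>100)/\&(s>(150 if n=="wrist" else 130))\&(v>(50 if n=="wrist" else 100))/' fit.py; sed -i 's/(h\[...,2\]>120)/(h[...,2]>(90))/' w.py
python3 w.py w2 .590 .0855
```

```text
pred px 255 131
bbox [210  82] [316 190]
3.175 tcp [0.657  0.0966 0.08  ] egg [0.5916 0.0897] ring [0.566 0.084] 1665 0.0008416712921080136 off world mm [25.7  5.7]
tool mm: ring-egg [26.2 -1.7] egg-tcp [65.7  3.2]
```

Request:
apply_moves:
  moves:
    - {"fingers": 0, "slide": [5, 2, 1], "twist": 0}
    - {"fingers": 0, "slide": [5, 0, 1], "twist": 0}
    - {"fingers": 0, "slide": [5, 0, 0], "twist": 0}
    - {"fingers": 0, "slide": [3, 0, 0], "twist": 0}
    - {"fingers": 0, "slide": [2, 0, 0], "twist": 0}
    - {"fingers": 0, "slide": [1.5, 0, 0], "twist": 0}
    - {"fingers": 0, "slide": [1.5, 0, 0], "twist": 0}
    - {"fingers": 0, "slide": [1.5, 0, 0], "twist": 0}
    - {"fingers": 0, "slide": [1.5, 0, 0], "twist": 0}
    - {"fingers": 0, "slide": [1.5, 0, 0], "twist": 0}
    - {"fingers": 0, "slide": [1.5, 0, 0], "twist": 0}
    - {"fingers": 0, "slide": [1.5, 0, 0], "twist": 0}
    - {"fingers": 0, "slide": [1.5, 0, 0], "twist": 0}
    - {"fingers": 0, "slide": [1.5, 0, 0], "twist": 0}
    - {"fingers": 0, "slide": [1.5, 0, 0], "twist": 0}
    - {"fingers": 0, "slide": [0, 0, 0], "twist": 0}

```text
clock: 5.22
ee_pos: [0.6211, 0.093, 0.0766]
tool_rot: [[-0.988, -0.154, -0.0], [-0.154, 0.988, -0.0], [0.0, 0.0, -1.0]]
force: [0.2, 0.1, 0.2]
opening: 0.0004
finger_force: 0.0
```

```bash
python3 w.py w3 .586 .087
```

```text
pred px 255 190
bbox [207 135] [309 260]
5.225 tcp [0.6211 0.093  0.0766] egg [0.5865 0.0883] ring [0.566  0.0839] 1455 0.0008880217371767876 off world mm [20.4  4.4]
tool mm: ring-egg [20.9 -1.2] egg-tcp [34.9  0.7]
```

View pics/w3.png

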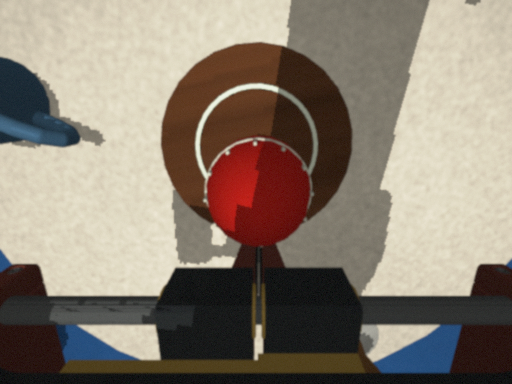

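Egg centred ahead at (259,191), upright, finger touching it, about 17 mm to go. The mask leaked onto the finger, so from now on I use the top edge. Continuing.

Request:
apply_moves:
  moves:
    - {"fingers": 0, "slide": [1.5, 0, 0], "twist": 0}
    - {"fingers": 0, "slide": [1.5, 0, 0], "twist": 0}
    - {"fingers": 0, "slide": [1.5, 0, 0], "twist": 0}
    - {"fingers": 0, "slide": [1.5, 0, 0], "twist": 0}
    - {"fingers": 0, "slide": [1.5, 0, 0], "twist": 0}
    - {"fingers": 0, "slide": [1.5, 0, 0], "twist": 0}
    - {"fingers": 0, "slide": [1.5, 0, 0], "twist": 0}
    - {"fingers": 0, "slide": [1.5, 0, 0], "twist": 0}
    - {"fingers": 0, "slide": [1, 0, 0], "twist": 0}
    - {"fingers": 0, "slide": [0, 0, 0], "twist": 0}

```text
clock: 6.52
ee_pos: [0.6083, 0.091, 0.0766]
tool_rot: [[-0.988, -0.154, -0.0], [-0.154, 0.988, -0.0], [0.0, -0.0, -1.0]]
force: [0.6, 0.5, 0.3]
opening: 0.0003
finger_force: 0.1
```

```bash
sed -i 's/^b=lambda.*/b=lambda q:np.array([(q.min(0)+q.max(0))[0]\/2,q.min(0)[1]])/' w.py; python3 w.py w4 .570 .085
```

```text
pred px 256 185
bbox [207 135] [309 247]
6.525 tcp [0.6083 0.091  0.0766] egg [0.5706 0.0858] ring [0.5661 0.0839] 1241 0.0008920766633427127 off world mm [4.5 2. ]
tool mm: ring-egg [ 4.7 -1.2] egg-tcp [38.1  0.7]
```

View pics/w4.png

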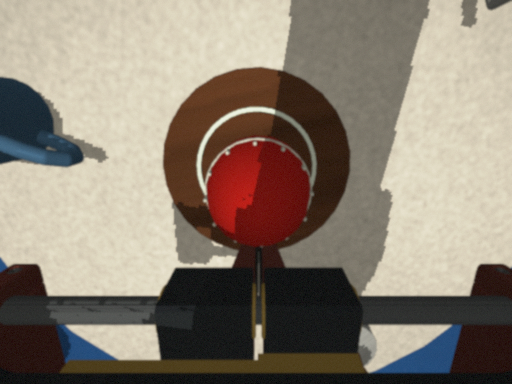

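The egg (259,191) is still slightly short of the ring centre, about 4.7 mm along tool x by the fit. One last small nudge, then back off.

Request:
apply_moves:
  moves:
    - {"fingers": 0, "slide": [1.5, 0, 0], "twist": 0}
    - {"fingers": 0, "slide": [1.5, 0, 0], "twist": 0}
    - {"fingers": 0, "slide": [1, 0, 0], "twist": 0}
    - {"fingers": 0, "slide": [0.5, 0, 0], "twist": 0}
    - {"fingers": 0, "slide": [0, 0, 0], "twist": 0}
    - {"fingers": 0, "slide": [-3, 0, 0], "twist": 0}
    - {"fingers": 0, "slide": [-15, 0, 0], "twist": 0}
    - {"fingers": 0, "slide": [-25, 0, 0], "twist": 0}
    - {"fingers": 0, "slide": [-20, 0, 0], "twist": 0}
    - {"fingers": 0, "slide": [0, 0, 0], "twist": 0}

```text
clock: 7.82
ee_pos: [0.667, 0.1002, 0.0762]
tool_rot: [[-0.988, -0.154, 0.0], [-0.154, 0.988, -0.0], [-0.0, -0.0, -1.0]]
force: [-0.7, -0.6, -0.1]
opening: 0.0007
finger_force: 0.0
```

```bash
python3 w.py w5 .566 .0845; python3 - <<'E'
from fit import *
from loc import locate,ringc
d=manip.read_camera("side");ringc("side",d,[.5645,.082]);locate({"side":d},[.566,.082])
w=cv2.imread("pics/w5.png")[:,:,::-1]
cv2.imwrite("pics/z5.png",np.hstack([cv2.resize(d[135:245,200:310],(350,350),interpolation=cv2.INTER_CUBIC),cv2.resize(w[:,64:448],(350,350))])[:,:,::-1])
E
```

```text
pred px 256 59
bbox [199   0] [317 117]
7.825 tcp [0.667  0.1002 0.0762] egg [0.5727 0.0863] ring [0.5662 0.0839] 1334 0.0008919515838004648 off world mm [6.5 2.4]
tool mm: ring-egg [ 6.8 -1.3] egg-tcp [95.3  0.8]
side ring [0.5648 0.0795] 140 0.0015956058389916122
side bbox c [244.  183.5] [25 32] egg [0.5656 0.08  ]
```

View pics/z5.png

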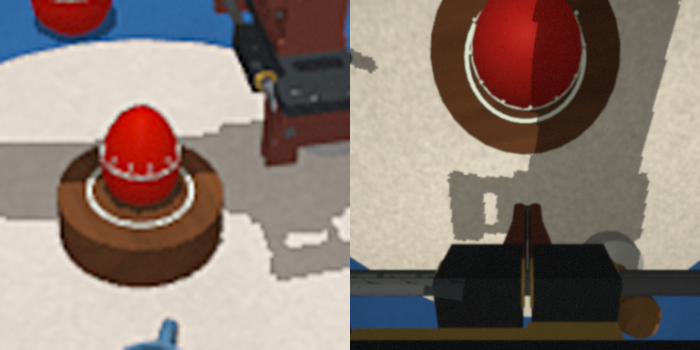

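The side view shows the egg upright and centred in the ring, with a fitted offset of about 1 mm. The wrist view clips the egg at row 0, so its fit doesn't count. I'll raise the arm, check from the top and hand in.

Request:
apply_moves:
  moves:
    - {"fingers": 0, "slide": [0, 0, -40], "twist": 0}
    - {"fingers": 0, "slide": [-20, 0, -50], "twist": 0}
    - {"fingers": 0, "slide": [-20, 0, -50], "twist": 0}
    - {"fingers": 0, "slide": [0, 0, 0], "twist": 0}
    - {"fingers": 0, "slide": [0, 0, 0], "twist": 0}

```text
clock: 8.55
ee_pos: [0.7047, 0.1059, 0.2159]
tool_rot: [[-0.988, -0.154, -0.001], [-0.154, 0.988, -0.0], [0.001, 0.0, -1.0]]
force: [0.4, 0.9, 0.2]
opening: 0.0006
finger_force: 0.0
```

```bash
python3 w.py w6 .566 .0835
```

```text
pred px 256 38
bbox [229   0] [288  72]
8.55 tcp [0.7047 0.1059 0.2159] egg [0.5667 0.0858] ring [0.566  0.0839] 631 0.0010411810128713728 off world mm [0.8 1.9]
tool mm: ring-egg [ 1.1 -1.7] egg-tcp [139.4   1.2]
```

Offset is about 2 mm, against the 8 mm allowed. Handing in.

```bash
python3 -c "
from cell import manip
print(manip.close_job())"
```

```text
the job is handed in; nothing more can be done
None
```

The egg timer stands upright about 1–2 mm from the plinth's centre by the last camera fits (8 mm is allowed), the arm is clear, and I handed the job in at about 8.6 s with no verdict returned.

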